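Put three mixed-up supplies back into their own trays

TASK

The small cup, the square carton and the finger-clip oximeter have been put back in one another's trays. Put each in the middle of the tray of its own shape, right way up: the cup in the round tray, the carton in the square tray with its sides parallel to the tray's, the oximeter in the long tray, lengthwise; the empty dark mat is free to set something down on meanwhile. Leave the infusion bottle, the kidney dish and the tape roll where they are.

Things in the scene. Friction and masses are not known exactly. Their poses are not given: they have to be found in the camera images.
- dose_cup: Loose open-topped small white plastic medicine cup, round, 41 mm across at the rim (top), 32 mm at the foot, 32 mm high, walls about 1 mm but rigid, 15 g. Origin at the centre of its underside, z up. Starts standing upright in the square tray. Can be taken from above across its outside near the rim.
- carton: Loose closed square white and blue carton, rigid, 61 mm along its x, 63 mm along its y, 42 mm high, about 60 g. Origin at the centre of its underside, z up. Starts in the long tray, its sides nearly parallel to the tray's. Either pair of sides can be gripped.
- oximeter: Loose white and grey finger-clip oximeter with a dark display on top, rounded block 32 mm along its x (grip across this), 58 mm along its y (its length), 30 mm high, about 50 g, rigid. Origin at the centre of its underside, z up. Starts lying in the round tray, display up, at any yaw.
- round_tray: Round shallow grey plastic tray, 86 mm across outside at the rim, about 80 mm inside. Tray of the cup. Fixed flat. Origin at the centre of its underside, z up; floor top 3 mm above the origin, rim top 8 mm above it, walls 3 mm thick. A flat dark print mid-floor shows its own thing's footprint.
- square_tray: Square shallow grey plastic tray, 86 x 86 mm outside, 80 x 80 mm inside, sides along its x and y. Tray of the carton (either way round). Fixed flat. Origin at the centre of its underside, z up; floor top 3 mm above the origin, rim top 8 mm above it, walls 3 mm thick. A flat dark print mid-floor shows its own thing's footprint.
- long_tray: Oblong shallow grey plastic tray, 78 mm along its x and 112 mm along its y outside, 72 x 106 mm inside. Tray of the oximeter, which lies with its length along the tray's y (either way round). Fixed flat. Origin at the centre of its underside, z up; floor top 3 mm above the origin, rim top 8 mm above it, walls 3 mm thick. A flat dark print mid-floor shows its own thing's footprint.
- spare_mat: Flat dark rubber mat, 110 x 110 x 3 mm, fixed on the worktop and empty at the start: a free spot. Origin at the centre of its underside, z up; top 3 mm above it.
- infusion_bottle: Bystander, loose: upright white infusion bottle with a dark red cap, 49 x 67 mm, 154 mm high. Origin at the centre of its underside. To be left where it is.
- kidney_dish: Bystander, loose: open steel kidney dish, 90 mm along its x, 200 mm along its y, 37 mm high. Origin at the centre of its underside. To be left where it is.
- tape_roll: Bystander, loose: white medical tape roll with a blue core, lying flat, 67 mm across, 25 mm high. Origin at the centre of its underside. To be left where it is.
Mind the look-alikes: they are no part of the job. What is shaped like the dose_cup but orange is not meant. What is shaped like the carton but yellow is not meant.

How it is judged (in metres and radians):
At the end, for the whole second after the job is handed in: Cup upright in the round tray, carton upright in the square tray (sides parallel within 0.15 rad), oximeter display up in the long tray (lengthwise within 0.2 rad, either way round); each on the tray floor, within 14 mm of its middle, released and at rest (horizontal distance between dose_cup and round_tray below 0.014 m and z of dose_cup in the frame of round_tray between 0 and 0.006 m and angle between each of dose_cup, carton, oximeter's own z axis and vertical below 0.1 rad and linear speed of each of dose_cup, carton, oximeter below 0.01 m/s and angular speed of each of dose_cup, carton, oximeter below 0.1 rad/s and horizontal distance between carton and square_tray below 0.014 m and z of carton in the frame of square_tray between 0 and 0.006 m and (angle between the x axis of carton and the x axis of square_tray, either way round below 0.15 rad or angle between the x axis of carton and the y axis of square_tray, either way round below 0.15 rad) and horizontal distance between oximeter and long_tray below 0.014 m and z of oximeter in the frame of long_tray between 0 and 0.006 m and angle between the y axis of oximeter and the y axis of long_tray, either way round below 0.2 rad); the robot touches nothing.
It fails at once if the infusion bottle is pushed more than 20 mm or tipped (distance of infusion_bottle from where it was at the start of the episode above 0.02 m or angle between infusion_bottle's own z axis and vertical above 0.3 rad).
It fails at once if the kidney dish is pushed more than 20 mm or tipped (distance of kidney_dish from where it was at the start of the episode above 0.02 m or angle between kidney_dish's own z axis and vertical above 0.3 rad).
It fails at once if the tape roll is pushed more than 20 mm or tipped (distance of tape_roll from where it was at the start of the episode above 0.02 m or angle between tape_roll's own z axis and vertical above 0.3 rad).
It also fails if it takes over 134 s, if anything falls off the work surface, if the arm or the gripper's body presses on something with over 40 N, if the wrist force passes 120 N, or if a joint passes its speed limit or range.

ROBOT

A 6-joint arm with a two-finger parallel gripper is mounted at the origin on a cart in front of the work surface, level with it; the furniture and walls round the work are solid. World frame = base frame: x ahead of the robot, y to its left, z up, the work surface at z = 0. Lengths are in m, angles in degrees, forces in N, time in s.
With the tool pointing down it reaches from about 0.375 to 0.9 m from the base axis. Payload 3.1 kg.
Tool frame: the origin (TCP) lies on the centre line of the jaws, within the pads' length; the fingertips stand 17 mm ahead of it and the grasp point (between the pads) lies 2 mm behind it; z points along the fingers, y is the line along which they close (so a half turn about z gives the same grasp; the last joint's range is limited). The gripper opens to 87 mm and grips with 3 to 60 N. Pads are 19 mm wide; open, the fingers measure 117 mm over their backs; the gripper's body (75 mm by 190 mm) begins 51 mm behind the grasp point.
Start: joints at [65.002, 30.224, 82.088, -0, 67.689, -10.227], TCP at [0.159, 0.604, 0.24] pointing down, gripper open.
Joint ranges: [-176.69, 176.69], [-43.24, 126.21], [12.49, 139.97], [-82, 262], [0, 151.66], [-163.58, 163.58]. Speed limits (degrees/s): [159.86, 159.86, 180, 180, 180, 180].

INTERFACE

Orientations are given as a 3x3 rotation matrix whose columns are the frame's x, y, z axes.
In Python, from rig import bot, imaging, finder gives the robot as it stands. The module is installed in compiled form; this text tells all that it offers.
- The arm moves only by the tool play_rows, never from a script. Its argument "motion" is a list that holds one entry, the list of rows, each a list of 6 numbers: the shift along the tool's x, y, z in parts of the range, where 1.0 means 600 mm, then the turn, a rotation vector about the tool's x, y, z in normalised numbers (1 is 360 degrees). In form: [[[dx, dy, dz, wx, wy, wz], ...]]. A call has 1 to 8 rows; each row is the pose to reach, as a shift and turn from the pose commanded when the call began, along the tool's axes at that moment; what a row does not reach only later rows make up. A row lasts 1/12 s, in which the tool goes at most 41.7 mm and 7.16 degrees, less where a joint would pass 70% of its speed; a pose out of reach is approached as far as the arm can. A call with a gripper value outside its range is refused whole. "fingers" is the finger opening in m, from 0 to 0.087, set as the call begins (left out, the last holds). The fingers move at their own pace and stop on an object; the grip force is fixed at half the most. Time passes only in rows, so rows that repeat a pose let the fingers close. It gives the time, the measured TCP pose, the force, the opening and the grip force at its end, in the units of the state.
- bot.read_state(): the state, without advancing time (a new reading comes with each control period).
- imaging.capture(name): name is "side" or "top"; returns a dict with "frame" (420x560x3 uint8, red, green, blue), "camera_matrix" (3x3 intrinsics, pixels), "R" (3x3) and "t" (3): a world point X has camera coordinates R X + t. Camera axes: x right, y down, z forward; pixel columns grow to the right and rows downward; lengths in m; the calibration is good to about 2 mm. A picture is of the moment at which its call begins. There is no depth.
- bot.hand_in(): hands the job in; it is judged then, once.
Trained networks look in the newest picture that a camera, given by its name, has taken for a name from the list of things; names that differ only in an ending like _2 or _b are one class to them, and where a whole thing is asked for, a point or a joint stands for the part that bears it (a point fixed in the world has none). Each returns a list of dicts, best first, with "confidence" (0 to 1); they miss things now and then, are a little off and sometimes report something else, mostly with a low value. They report only what shows in the picture. A call takes as long as a camera call. They do not tell look-alikes from the thing itself.
- finder.recognise(camera, name): "at" ([x, y, z] in m, in world coordinates, good to about 4 mm: the middle of the surface that is visible of it).
- finder.outline_of(camera, name): "pixels" (420x560 bool, what is visible of it).
The state is a dict: "time_s": time; "joint_positions": joint angles; "qvel": joint speeds; "tau": joint torques, N m; "position": TCP position; "tcp_rot": TCP orientation; "force": force on the tool from outside, world axes, zero at the start; "moment": the same for the moment, N m; "opening": opening from 0.0 (shut) to 1.0 (fully open); "grasp_force": force on a finger pad.
Only numpy, scipy, OpenCV 4.12 (cv2) and the standard library are available. Lean on these libraries where they do the work, as an engineer would, in place of code of your own. Each camera call takes 0.05 s, during which the arm holds its last target. There are 200 camera calls.

## Working session

There is one attempt and no reset: what is moved stays moved. The work goes in short steps, Python scripts to look and compute and a tool call to move; the robot and the scene stay as the last step left them, time stands still between calls to the robot, and variables do not carry over. Pictures are saved under pics/ and viewed, at most 14 in all, crops included, and the job is handed in when it is done.

Besides the shell and the picture viewer there is one more tool, called as a command line: name --argument value ..., lists and objects as JSON in quotes. play_rows: Moves the arm, as the interface text tells. Its arguments: {"type":"object","properties":{"motion":{"type":"array"},"fingers":{"type":"number"}},"required":["motion"]}

```bash
mkdir -p pics; cat > h.py <<'E'
from rig import bot, imaging, finder
import numpy as np, cv2
def shot(n,f):
    c=imaging.capture(n); cv2.imwrite('pics/'+f,c['frame'][:,:,::-1]); return c
def pix2w(c,px,z):
    px=np.atleast_2d(np.array(px,float)); K=c['camera_matrix'];R=c['R'];t=c['t']
    d=(np.linalg.inv(K)@np.c_[px,np.ones(len(px))].T); d=R.T@d; o=-R.T@t
    return (o[:,None]+d*((z-o[2])/d[2])).T
def w2pix(c,X):
    p=c['camera_matrix']@(c['R']@np.array(X,float).T+np.array(c['t'])[:,None]); return (p[:2]/p[2]).T
E
python3 - <<'E'
from h import *
np.set_printoptions(precision=4,suppress=True)
for cam in ['top','side']:
    c=shot(cam,cam+'0.png'); print(cam,-c['R'].T@c['t'])
    for n in ['dose_cup','carton','oximeter','round_tray','square_tray','long_tray','spare_mat','infusion_bottle','kidney_dish','tape_roll']:
        for r in finder.recognise(cam,n)[:3]:
            print(n,round(r['confidence'],2),np.array(r['at']),w2pix(c,[r['at']])[0].round())
s=bot.read_state();print(s)
E
```

```text
top [ 0.4754 -0.0509  1.3671]
dose_cup 0.61 [0.5872 0.2981 0.0076] [176. 225.]
dose_cup 0.53 [0.4771 0.2672 0.005 ] [186. 262.]
dose_cup 0.31 [ 0.7683 -0.0214  0.0233] [283. 164.]
carton 0.87 [ 0.4753 -0.2121  0.0398] [350. 262.]
carton 0.73 [ 0.6168 -0.2036  0.0417] [346. 213.]
carton 0.69 [0.4777 0.2695 0.0058] [185. 262.]
oximeter 0.6 [0.6274 0.1011 0.0326] [241. 210.]
round_tray 0.93 [0.6225 0.0979 0.0025] [244. 213.]
square_tray 0.55 [0.4673 0.2479 0.0019] [193. 265.]
long_tray 0.74 [0.4653 0.2464 0.0029] [193. 266.]
long_tray 0.63 [ 0.6147 -0.2054  0.0048] [345. 215.]
spare_mat 0.57 [ 0.4399 -0.0578  0.0073] [296. 275.]
infusion_bottle 0.79 [ 0.4693 -0.3515  0.1119] [405. 264.]
infusion_bottle 0.48 [ 0.6117 -0.2056  0.0016] [345. 216.]
kidney_dish 0.56 [ 0.6755 -0.4045  0.0187] [413. 194.]
kidney_dish 0.4 [ 0.6122 -0.2073  0.0081] [346. 216.]
kidney_dish 0.27 [ 0.4657 -0.352   0.1122] [405. 266.]
tape_roll 0.64 [ 0.7693 -0.0231  0.0264] [284. 163.]
side [0.9758 0.3085 0.9645]
dose_cup 0.73 [0.5778 0.2931 0.0116] [390. 286.]
dose_cup 0.56 [0.4748 0.2555 0.018 ] [404. 244.]
carto
[... 433 characters left out ...]
.4816 -0.3527  0.0854] [222.  89.]
kidney_dish 0.9 [ 0.6463 -0.4319  0.0232] [160. 123.]
tape_roll 0.91 [ 0.7754 -0.0199  0.0264] [230. 253.]
{'time_s': 1.1, 'joint_positions': array([ 65.0038,  30.2214,  82.0847,  -0.    ,  67.6911, -10.2286]), 'qvel': array([ 0.067 , -0.0033, -0.1202,  0.1399, -0.0854,  0.0561]), 'tau': array([  0.0006, -44.0023, -17.6992,   0.0634,   0.0502,  -0.    ]), 'position': array([0.1593, 0.6044, 0.2396]), 'tcp_rot': array([[-0.967 ,  0.2549,  0.    ],
       [ 0.2549,  0.967 ,  0.    ],
       [-0.    ,  0.    , -1.    ]]), 'force': array([-0.5686,  0.2436,  0.8274]), 'moment': array([-0.0045,  0.0546, -0.0351]), 'grasp_force': 0.0, 'opening': 1.0012808119218946}
```

```bash
python3 - <<'E'
import cv2
t=cv2.imread('pics/top0.png');cv2.imwrite('pics/t1.png',cv2.resize(t[140:320,140:440],None,fx=2.6,fy=2.6,interpolation=cv2.INTER_CUBIC))
s=cv2.imread('pics/side0.png');cv2.imwrite('pics/s1.png',cv2.resize(s[60:340,140:480],None,fx=2.1,fy=2.1,interpolation=cv2.INTER_CUBIC))
E
```

```text
(no output)
```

View pics/t1.png

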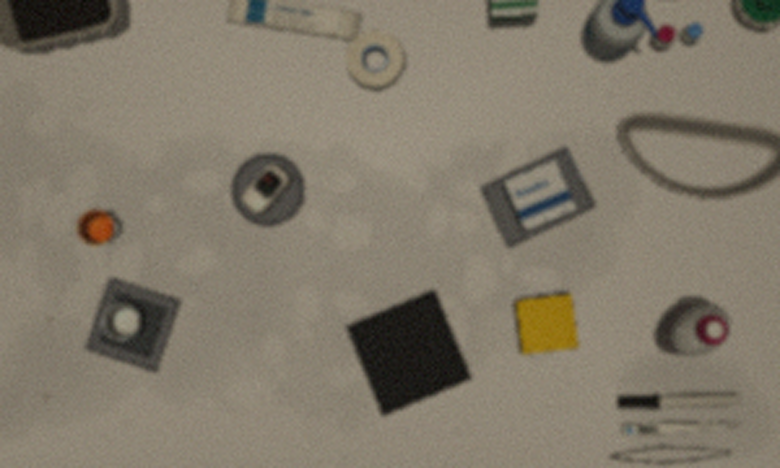

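View pics/s1.png

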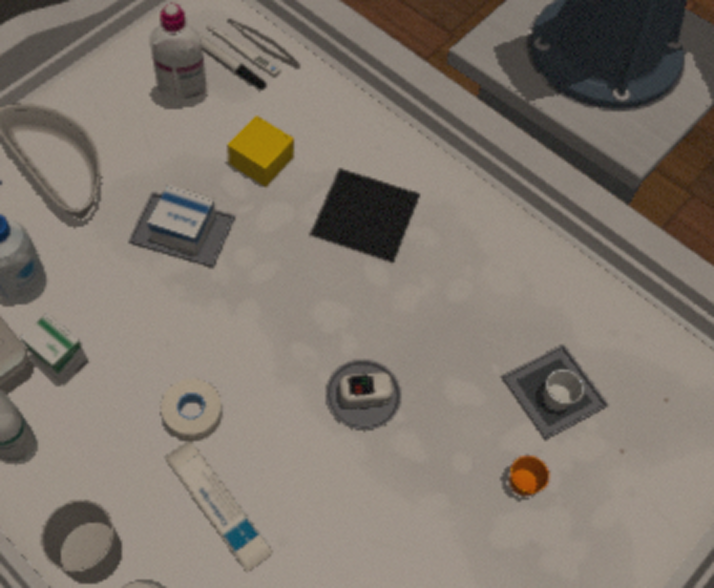

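The top view shows the cup in the square tray (crop 125,320), the oximeter in the round tray (268,188) and the carton in the long tray (540,200). The mat is at (408,350). The look-alikes are the orange cup (100,226) and the yellow box (547,323). Next I'll fit model silhouettes to the outlines.

```bash
cat > fit.py <<'E'
from h import *
from scipy.optimize import minimize
def box(a,b,h,z0=0): return np.array([[x*a/2,y*b/2,z] for x in(-1,1) for y in(-1,1) for z in(z0,z0+h)])
def cone(r0,r1,h,z0=0):
    t=np.linspace(0,2*np.pi,40,endpoint=False); return np.r_[np.c_[r0*np.cos(t),r0*np.sin(t),0*t+z0],np.c_[r1*np.cos(t),r1*np.sin(t),0*t+z0+h]]
M={'round_tray':cone(.043,.043,.008),'square_tray':box(.086,.086,.008),'long_tray':box(.078,.112,.008),'spare_mat':box(.11,.11,.003),
 'dose_cup':cone(.016,.0205,.032,.003),'carton':box(.061,.063,.042,.003),'oximeter':box(.032,.058,.03,.003)}
def posed(P,q):
    c,s=np.cos(q[2]),np.sin(q[2]); return np.c_[P[:,0]*c-P[:,1]*s+q[0],P[:,0]*s+P[:,1]*c+q[1],P[:,2]]
S=4
def rend(cam,X):
    p=w2pix(cam,X); h=cv2.convexHull(((p+.5)*S*16-8).round().astype(np.int32))
    im=np.zeros((420*S,560*S),np.uint8); cv2.fillConvexPoly(im,h,1,shift=4); return im
def mask(cn,cam,name,guess,hull):
    best=None
    for r in finder.outline_of(cn,name):
        m=r['pixels'].astype(np.uint8); y,x=np.nonzero(m)
        if len(x)<10: continue
        d=np.linalg.norm(np.array([x.mean(),y.mean()])-w2pix(cam,[[*guess,.015]])[0])
        if d<12 and (best is None or d<best[0]-3): best=(d,m)
    if best is None: return None
    m=best[1]
    if hull:
        c=max(cv2.findContours(m,0,2)[0],key=cv2.contourArea)
        o=np.zeros_like(m); cv2.fillConvexPoly(o,cv2.convexHull(c),1); m=o
    return cv2.resize(m,None,fx=S,fy=S,interpolation=0)
def fit(name,guess,cams,yaws):
    ms={k:mask(k,c,name,guess,True) for k,c in cams.items()}
    for ks in (['top'],['side'],['top','side']):
        if any(ms[k] is None for k in ks): print(name,ks,'none'); continue
        def cost(q):
            s=0
            for k in ks:
                r=rend(cams[k],posed(M[name],[q[0],q[1],q[2]/10])); s-=(r&ms[k]).sum()/(r|ms[k]).sum()
            return s/len(ks)
        b=min((minimize(cost,[*guess,10*y],method='Nelder-Mead',options=dict(initial_simplex=[[guess[0],guess[1],10*y],[guess[0]+.01,guess[1],10*y],[guess[0],guess[1]+.01,10*y],[guess[0],guess[1],10*y+2]],xatol=2e-4,fatol=1e-4)) for y in yaws),key=lambda r:r.fun)
        print(name,ks,b.x[:2].round(4),'yaw',round(np.degrees(b.x[2]/10),1),'IoU',round(-b.fun,3),flush=True)
E
python3 - <<'E'
from fit import *
cams={k:imaging.capture(k) for k in('top','side')}
sq=[0,.4,.8,1.2]; lg=[0,.5,1,1.6,2.1,2.6]
fit('round_tray',(.625,.1),cams,[0])
fit('square_tray',(.467,.248),cams,sq)
fit('long_tray',(.615,-.205),cams,lg)
fit('spare_mat',(.44,-.058),cams,sq)
fit('dose_cup',(.477,.262),cams,[0])
fit('carton',(.617,-.203),cams,sq)
fit('oximeter',(.627,.101),cams,lg)
E
```

```text
round_tray ['top'] [0.6237 0.1012] yaw -5.5 IoU 0.933
round_tray ['side'] [0.6251 0.1037] yaw 0.1 IoU 0.965
round_tray ['top', 'side'] [0.6245 0.1027] yaw 4.7 IoU 0.942
square_tray ['top'] [0.4691 0.2545] yaw 71.1 IoU 0.948
square_tray ['side'] [0.4723 0.2573] yaw -18.7 IoU 0.965
square_tray ['top', 'side'] [0.4707 0.2566] yaw 70.8 IoU 0.928
long_tray ['top'] [ 0.6145 -0.2088] yaw 205.9 IoU 0.955
long_tray ['side'] [ 0.6153 -0.2055] yaw 25.7 IoU 0.96
long_tray ['top', 'side'] [ 0.6152 -0.2072] yaw 25.9 IoU 0.944
spare_mat ['top'] [ 0.4381 -0.0596] yaw 22.5 IoU 0.965
spare_mat ['side'] [ 0.4402 -0.0558] yaw 21.3 IoU 0.95
spare_mat ['top', 'side'] [ 0.4388 -0.0582] yaw 22.3 IoU 0.944
dose_cup ['top'] [0.4738 0.2614] yaw 10.8 IoU 0.928
dose_cup ['side'] [0.4761 0.2645] yaw 7.1 IoU 0.944
dose_cup ['top', 'side'] [0.4746 0.263 ] yaw 6.4 IoU 0.886
carton ['top'] [ 0.6117 -0.206 ] yaw 22.8 IoU 0.946
carton ['side'] [ 0.6134 -0.2042] yaw 22.0 IoU 0.957
carton ['top', 'side'] [ 0.6125 -0.2051] yaw 21.9 IoU 0.942
oximeter ['top'] [0.6227 0.1016] yaw 230.6 IoU 0.901
oximeter ['side'] [0.6246 0.104 ] yaw 40.8 IoU 0.852
oximeter ['top', 'side'] [0.6235 0.1024] yaw 48.7 IoU 0.849
```

```bash
cat > plan.py <<'E'
import sys
from h import *
def plan(x,y,z,psi=None):
    s=bot.read_state();R=s['tcp_rot'];d=R.T@(np.array([x,y,z])-s['position'])
    cur=np.degrees(np.arctan2(R[1,1],R[0,1])); w=0 if psi is None else -((psi-cur+90)%180-90)
    print('t',s['time_s'],'pos',s['position'].round(4),'psi',cur.round(1),'tilt',R[:,2].round(3),'open',round(s['opening']*87,1),'F',round(s['grasp_force'],1)); print('row',d.round(3),'wz',round(w,1), 'j6',s['joint_positions'][5].round(0))
if __name__=='__main__': plan(*map(float,sys.argv[1:]))
E
python3 plan.py .4746 .263 .10
```

```text
t 1.9 pos [0.1593 0.6043 0.2396] psi 75.2 tilt [ 0. -0. -1.] open 87.0 F 0.0
row [-0.392 -0.25   0.14 ] wz 0 j6 -10.0
```

Units first: shifts go in shares of 600 mm and turns go in shares of 360 degrees. So -0.392 m / 0.6 = -0.6533, -0.25 m / 0.6 = -0.4167.

play_rows --motion '[[[-0.6533, -0.4167, 0.1667, 0, 0, 0], [-0.6533, -0.4167, 0.1667, 0, 0, 0], [-0.6533, -0.4167, 0.1667, 0, 0, 0], [-0.6533, -0.4167, 0.1667, 0, 0, 0], [-0.6533, -0.4167, 0.1667, 0, 0, 0], [-0.6533, -0.4167, 0.1667, 0, 0, 0], [-0.6533, -0.4167, 0.1667, 0, 0, 0], [-0.6533, -0.4167, 0.1667, 0, 0, 0]]]' --fingers 0.07

```text
time_s: 2.57
position: [0.3815, 0.3634, 0.1693]
tcp_rot: [[-0.967, 0.255, 0.001], [0.255, 0.967, 0.0], [-0.001, 0.001, -1.0]]
force: [0.0, 0.7, -0.0]
opening: 0.806
grasp_force: 0.0
```

```bash
python3 plan.py .4746 .263 .10
```

```text
t 2.5667 pos [0.3815 0.3634 0.1693] psi 75.2 tilt [ 0.001  0.    -1.   ] open 70.1 F 0.0
row [-0.116 -0.073  0.069] wz 0 j6 -44.0
```

Converted, -0.116 m / 0.6 = -0.1933, -0.073 m / 0.6 = -0.1217.

play_rows --motion '[[[-0.1933, -0.1217, 0.115, 0, 0, 0], [-0.1933, -0.1217, 0.115, 0, 0, 0], [-0.1933, -0.1217, 0.115, 0, 0, 0], [-0.1933, -0.1217, 0.115, 0, 0, 0], [-0.1933, -0.1217, 0.115, 0, 0, 0], [-0.1933, -0.1217, 0.115, 0, 0, 0]]]'

```text
time_s: 3.07
position: [0.4746, 0.2635, 0.0997]
tcp_rot: [[-0.966, 0.258, -0.001], [0.258, 0.966, -0.0], [0.001, -0.001, -1.0]]
force: [-1.0, 0.3, 1.1]
opening: 0.804
grasp_force: 0.0
```

```bash
python3 plan.py .4746 .263 .03; python3 -c "
from fit import *
cams={k:shot(k,k+'1.png') for k in('top','side')}
fit('dose_cup',(.477,.262),cams,[0])
s=cv2.imread('pics/side1.png');cv2.imwrite('pics/s2.png',cv2.resize(s[120:320,300:500],None,fx=3,fy=3))"
```

```text
t 3.0667 pos [0.4746 0.2635 0.0997] psi 75.0 tilt [-0.001 -0.    -1.   ] open 69.9 F 0.0
row [-0.   -0.    0.07] wz 0 j6 -58.0
dose_cup ['top'] none
dose_cup ['side'] [0.4746 0.2651] yaw 6.3 IoU 0.925
dose_cup ['top', 'side'] none
```

View pics/s2.png

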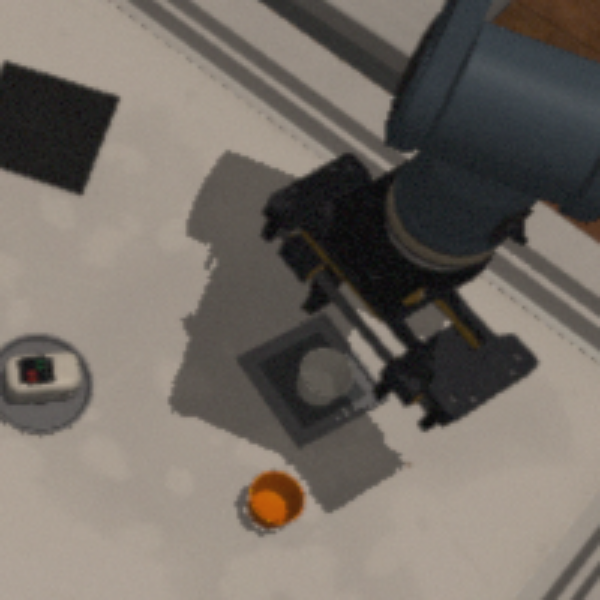

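The side view shows the gripper straddling the cup (crop 325,375), clear of the orange cup (275,500), so I'm going down to grip it.

Converted, 0.07 m / 0.6 = 0.1167, 0.055 m / 0.6 = 0.0917.

play_rows --motion '[[[0, 0, 0.05, 0, 0, 0], [0, 0, 0.0917, 0, 0, 0], [0, 0, 0.1167, 0, 0, 0], [0, 0, 0.1167, 0, 0, 0], [0, 0, 0.1167, 0, 0, 0]]]'

```text
time_s: 3.68
position: [0.4729, 0.2656, 0.0305]
tcp_rot: [[-0.967, 0.253, -0.001], [0.253, 0.967, -0.0], [0.001, -0.001, -1.0]]
force: [-0.6, 0.5, 0.7]
opening: 0.804
grasp_force: 0.0
```

play_rows --motion '[[[0, 0, 0, 0, 0, 0], [0, 0, 0, 0, 0, 0], [0, 0, 0, 0, 0, 0], [0, 0, 0, 0, 0, 0], [0, 0, 0, 0, 0, 0], [0, 0, 0, 0, 0, 0], [0, 0, 0, 0, 0, 0]]]' --fingers 0.0

```text
time_s: 4.27
position: [0.4741, 0.2647, 0.031]
tcp_rot: [[-0.967, 0.255, 0.001], [0.255, 0.967, 0.0], [-0.001, 0.0, -1.0]]
force: [-0.7, -0.6, 3.4]
opening: 0.442
grasp_force: 30.0
```

```bash
python3 plan.py .44 -.058 .15
```

```text
t 4.2667 pos [0.4741 0.2647 0.031 ] psi 75.2 tilt [ 0.001  0.    -1.   ] open 38.5 F 30.0
row [-0.049 -0.321 -0.119] wz 0 j6 -58.0
```

Converted, -0.2 m / 0.6 = -0.3333, -0.12 m / 0.6 = -0.2.

play_rows --motion '[[[0, 0, -0.0333, 0, 0, 0], [0, 0, -0.0833, 0, 0, 0], [0, 0, -0.1167, 0, 0, 0], [-0.01, -0.0667, -0.1333, 0, 0, 0], [-0.02, -0.1333, -0.1333, 0, 0, 0], [-0.03, -0.2, -0.1333, 0, 0, 0], [-0.04, -0.2667, -0.1333, 0, 0, 0], [-0.05, -0.3333, -0.1333, 0, 0, 0]]]'

```text
time_s: 4.93
position: [0.4514, 0.0622, 0.1107]
tcp_rot: [[-0.967, 0.254, 0.001], [0.254, 0.967, -0.0], [-0.001, 0.0, -1.0]]
force: [1.0, -0.0, 0.3]
opening: 0.441
grasp_force: 30.0
```

```bash
python3 plan.py .44 -.058 .11
```

```text
t 4.9333 pos [0.4514 0.0622 0.1107] psi 75.3 tilt [ 0.001 -0.    -1.   ] open 38.4 F 30.0
row [-0.02  -0.119  0.001] wz 0 j6 -82.0
```

Converted, -0.119 m / 0.6 = -0.1983, -0.02 m / 0.6 = -0.0333.

play_rows --motion '[[[-0.0117, -0.0667, 0, 0, 0, 0], [-0.0217, -0.1333, 0, 0, 0, 0], [-0.0333, -0.1983, 0, 0, 0, 0], [-0.0333, -0.1983, 0.05, 0, 0, 0], [-0.0333, -0.1983, 0.1, 0, 0, 0], [-0.0333, -0.1983, 0.1167, 0, 0, 0], [-0.0333, -0.1983, 0.1167, 0, 0, 0], [-0.0333, -0.1983, 0.1167, 0, 0, 0]]]'

```text
time_s: 5.6
position: [0.4405, -0.0565, 0.04]
tcp_rot: [[-0.967, 0.255, -0.002], [0.255, 0.967, 0.001], [0.002, 0.0, -1.0]]
force: [0.2, -0.4, 0.3]
opening: 0.441
grasp_force: 30.0
```

```bash
python3 plan.py .44 -.058 .0315
```

```text
t 5.6 pos [ 0.4405 -0.0565  0.04  ] psi 75.2 tilt [-0.002  0.001 -1.   ] open 38.4 F 30.0
row [ 0.    -0.002  0.009] wz 0 j6 -97.0
```

play_rows --motion '[[[0, 0, 0.0067, 0, 0, 0], [0, 0, 0.0117, 0, 0, 0], [0, 0, 0.0142, 0, 0, 0], [0, 0, 0.0142, 0, 0, 0], [0, 0, 0.0142, 0, 0, 0]]]'

```text
time_s: 6.02
position: [0.4411, -0.0564, 0.0323]
tcp_rot: [[-0.967, 0.255, 0.001], [0.255, 0.967, -0.0], [-0.001, -0.0, -1.0]]
force: [0.4, 0.2, -0.8]
opening: 0.443
grasp_force: 30.0
```

play_rows --motion '[[[0, 0, 0, 0, 0, 0], [0, 0, 0, 0, 0, 0], [0, 0, 0, 0, 0, 0], [0, 0, 0, 0, 0, 0], [0, 0, -0.025, 0, 0, 0], [0, 0, -0.075, 0, 0, 0], [0, 0, -0.1167, 0, 0, 0], [0, 0, -0.15, 0, 0, 0]]]' --fingers 0.07

```text
time_s: 6.68
position: [0.4409, -0.0566, 0.1234]
tcp_rot: [[-0.967, 0.255, 0.001], [0.255, 0.967, -0.0], [-0.001, -0.0, -1.0]]
force: [0.6, 0.1, -0.0]
opening: 0.798
grasp_force: 0.0
```

```bash
python3 plan.py .6125 -.205 .12 112
```

```text
t 6.6833 pos [ 0.4409 -0.0566  0.1234] psi 75.2 tilt [ 0.001 -0.    -1.   ] open 69.4 F 0.0
row [-0.204 -0.1    0.004] wz -36.8 j6 -97.0
```

Converted, -0.204 m / 0.6 = -0.34, -0.17 m / 0.6 = -0.2833, -36.8 degrees / 360 = -0.1022.

play_rows --motion '[[[-0.0567, -0.0283, 0, 0, 0, -0.0167], [-0.1133, -0.0567, 0, 0, 0, -0.0333], [-0.17, -0.0833, 0, 0, 0, -0.05], [-0.2267, -0.1117, 0, 0, 0, -0.0681], [-0.2833, -0.14, 0, 0, 0, -0.0861], [-0.34, -0.1667, 0, 0, 0, -0.1022], [-0.34, -0.1667, 0, 0, 0, -0.1022], [-0.34, -0.1667, 0, 0, 0, -0.1022]]]' --fingers 0.087

```text
time_s: 7.35
position: [0.6137, -0.2068, 0.1215]
tcp_rot: [[-0.928, -0.373, 0.001], [-0.373, 0.928, -0.001], [-0.001, -0.001, -1.0]]
force: [-0.6, 0.0, 0.4]
opening: 0.999
grasp_force: 0.0
```

```bash
python3 plan.py .6125 -.205 .032 112;  python3 -c "
from fit import *
cams={k:shot(k,k+'2.png') for k in('top','side')}
fit('dose_cup',(.44,-.057),cams,[0])
fit('carton',(.6125,-.205),cams,[.4])
s=cv2.imread('pics/side2.png');cv2.imwrite('pics/s3.png',cv2.resize(s[50:250,150:400],None,fx=3,fy=3))"
```

```text
t 7.35 pos [ 0.6137 -0.2068  0.1215] psi 111.9 tilt [ 0.001 -0.001 -1.   ] open 87.0 F 0.0
row [0.001 0.002 0.09 ] wz -0.1 j6 -140.0
dose_cup ['top'] [ 0.45   -0.0574] yaw 0.7 IoU 0.492
dose_cup ['side'] [ 0.4436 -0.0545] yaw 6.7 IoU 0.929
dose_cup ['top', 'side'] [ 0.4436 -0.0546] yaw 4.0 IoU 0.71
carton ['top'] none
carton ['side'] [ 0.6138 -0.2047] yaw 21.8 IoU 0.953
carton ['top', 'side'] none
```

View pics/s3.png

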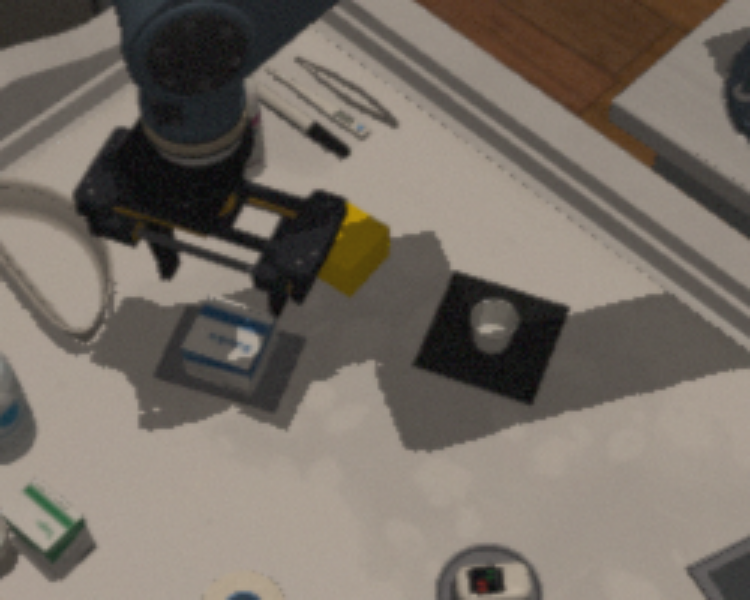

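The cup stands upright on the mat (crop 493,325) and the gripper is lined up over the carton (228,345).

Converted, 0.09 m / 0.6 = 0.15, 0.085 m / 0.6 = 0.1417.

play_rows --motion '[[[0, 0.0033, 0.0583, 0, 0, 0], [0, 0.0033, 0.1083, 0, 0, 0], [0, 0.0033, 0.1417, 0, 0, 0], [0, 0.0033, 0.15, 0, 0, 0], [0, 0.0033, 0.15, 0, 0, 0], [0, 0.0033, 0.15, 0, 0, 0]]]'

```text
time_s: 8.15
position: [0.6123, -0.2033, 0.0327]
tcp_rot: [[-0.927, -0.375, 0.001], [-0.375, 0.927, -0.0], [-0.001, -0.001, -1.0]]
force: [-0.2, -0.2, 0.7]
opening: 0.998
grasp_force: 0.0
```

play_rows --motion '[[[0, 0, 0, 0, 0, 0], [0, 0, 0, 0, 0, 0], [0, 0, 0, 0, 0, 0], [0, 0, 0, 0, 0, 0], [0, 0, 0, 0, 0, 0], [0, 0, 0, 0, 0, 0]]]' --fingers 0.0

```text
time_s: 8.65
position: [0.6125, -0.2038, 0.0329]
tcp_rot: [[-0.927, -0.375, 0.001], [-0.375, 0.927, -0.001], [-0.001, -0.001, -1.0]]
force: [-0.8, -0.6, 4.4]
opening: 0.723
grasp_force: 30.0
```

Converted, -0.1 m / 0.6 = -0.1667, -0.085 m / 0.6 = -0.1417.

play_rows --motion '[[[0, 0, -0.0167, 0, 0, 0], [0, 0, -0.0583, 0, 0, 0], [0, 0, -0.1, 0, 0, 0], [0, 0, -0.1417, 0, 0, 0], [0, 0, -0.1667, 0, 0, 0], [0, 0, -0.1667, 0, 0, 0]]]'

```text
time_s: 9.15
position: [0.6141, -0.2044, 0.1363]
tcp_rot: [[-0.927, -0.375, 0.007], [-0.375, 0.927, -0.004], [-0.005, -0.006, -1.0]]
force: [1.2, -1.0, -0.4]
opening: 0.719
grasp_force: 30.0
```

```bash
python3 plan.py .4708 .2562 .12 71.1
```

```text
t 9.15 pos [ 0.6141 -0.2044  0.1363] psi 112.0 tilt [ 0.007 -0.004 -1.   ] open 62.6 F 30.0
row [-0.04   0.481  0.014] wz 40.9 j6 -140.0
```

Converted, 0.3 m / 0.6 = 0.5, 0.014 m / 0.6 = 0.0233, 37 degrees / 360 = 0.1028.

play_rows --motion '[[[-0.0033, 0.0417, 0, 0, 0, 0.0083], [-0.0083, 0.1, 0, 0, 0, 0.0194], [-0.0133, 0.1667, 0.0067, 0, 0, 0.0333], [-0.0183, 0.2333, 0.01, 0, 0, 0.0472], [-0.025, 0.3, 0.0133, 0, 0, 0.0611], [-0.03, 0.3667, 0.0167, 0, 0, 0.075], [-0.035, 0.4333, 0.02, 0, 0, 0.0889], [-0.0417, 0.5, 0.0233, 0, 0, 0.1028]]]'

```text
time_s: 9.82
position: [0.5205, 0.0857, 0.117]
tcp_rot: [[-0.965, 0.263, -0.003], [0.263, 0.965, 0.0], [0.003, -0.0, -1.0]]
force: [1.4, 0.0, 0.3]
opening: 0.725
grasp_force: 30.0
```

```bash
python3 plan.py .4708 .2562 .1 71.1
```

```text
t 9.8167 pos [0.5205 0.0857 0.117 ] psi 74.7 tilt [-0.003  0.    -1.   ] open 63.0 F 30.0
row [0.093 0.151 0.017] wz 3.6 j6 -78.0
```

Converted, 0.151 m / 0.6 = 0.2517, 0.093 m / 0.6 = 0.155, 3.6 degrees / 360 = 0.01.

play_rows --motion '[[[0.03, 0.05, 0, 0, 0, 0.0028], [0.0617, 0.1, 0.0083, 0, 0, 0.0056], [0.0933, 0.15, 0.0167, 0, 0, 0.0083], [0.125, 0.2, 0.025, 0, 0, 0.01], [0.1467, 0.2367, 0.0283, 0, 0, 0.01], [0.155, 0.2517, 0.0283, 0, 0, 0.01], [0.155, 0.2517, 0.0283, 0, 0, 0.01], [0.155, 0.2517, 0.0283, 0, 0, 0.01]]]'

```text
time_s: 10.48
position: [0.4715, 0.2538, 0.1005]
tcp_rot: [[-0.948, 0.317, -0.001], [0.317, 0.948, -0.001], [0.0, -0.001, -1.0]]
force: [0.6, 0.1, -0.7]
opening: 0.723
grasp_force: 30.0
```

```bash
python3 plan.py .4708 .2562 .0335 71.1; python3 -c "
from fit import *
M['carton']=box(.063,.061,.042,.003+bot.read_state()['position'][2]-.033)
cams={k:shot(k,k+'3.png') for k in('top','side')}
def g(c): return
import fit
m=max(finder.outline_of('side','carton'),key=lambda r:-abs(np.nonzero(r['pixels'])[1].mean()-400))['pixels']; print(np.nonzero(m)[1].mean(),np.nonzero(m)[0].mean())
fit.mask=lambda k,c,n,gu,h: cv2.resize(m.astype(np.uint8),None,fx=4,fy=4,interpolation=0) if k=='side' else None
fit.fit('carton',(.4708,.2562),cams,[1.24])
s=cv2.imread('pics/side3.png');cv2.imwrite('pics/s4.png',cv2.resize(s[120:320,300:500],None,fx=3,fy=3))"
```

```text
t 10.4833 pos [0.4715 0.2538 0.1005] psi 71.5 tilt [-0.001 -0.001 -1.   ] open 62.9 F 30.0
row [0.001 0.002 0.067] wz 0.4 j6 -55.0
407.9871794871795 231.84455128205127
carton ['top'] none
carton ['side'] [0.4786 0.248 ] yaw 94.9 IoU 0.6
carton ['top', 'side'] none
```

View pics/s4.png

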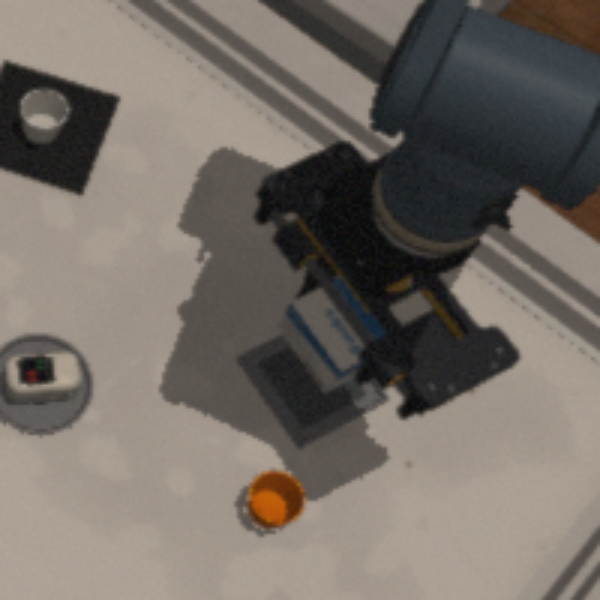

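The carton hangs level and parallel over the square tray (crop 325,340), so I'm lowering it.

Converted, 0.067 m / 0.6 = 0.1117, 0.002 m / 0.6 = 0.0033.

play_rows --motion '[[[0.0017, 0.0033, 0.0333, 0, 0, 0], [0.0017, 0.0033, 0.0667, 0, 0, 0], [0.0017, 0.0033, 0.0917, 0, 0, 0], [0.0017, 0.0033, 0.1033, 0, 0, 0], [0.0017, 0.0033, 0.1083, 0, 0, 0], [0.0017, 0.0033, 0.1117, 0, 0, 0], [0.0017, 0.0033, 0.1117, 0, 0, 0], [0.0017, 0.0033, 0.1117, 0, 0, 0]]]'

```text
time_s: 11.3
position: [0.4721, 0.2561, 0.0346]
tcp_rot: [[-0.948, 0.319, 0.001], [0.319, 0.948, 0.0], [-0.001, 0.001, -1.0]]
force: [1.2, 0.7, -0.6]
opening: 0.722
grasp_force: 30.0
```

```bash
python3 plan.py .4708 .2562 .0330 71.1
```

```text
t 11.3 pos [0.4721 0.2561 0.0346] psi 71.4 tilt [ 0.001  0.    -1.   ] open 62.8 F 30.0
row [ 0.001 -0.     0.002] wz 0.3 j6 -55.0
```

Converted, 0.0015 m / 0.6 = 0.0025, 0.001 m / 0.6 = 0.0017.

play_rows --motion '[[[0, 0, 0.0017, 0, 0, 0], [0, 0, 0.0025, 0, 0, 0], [0, 0, 0.0025, 0, 0, 0]]]'

```text
time_s: 11.55
position: [0.4717, 0.2564, 0.0329]
tcp_rot: [[-0.948, 0.318, 0.001], [0.318, 0.948, 0.0], [-0.001, 0.001, -1.0]]
force: [-0.0, -0.2, 0.9]
opening: 0.722
grasp_force: 30.0
```

Converted, -0.09 m / 0.6 = -0.15, -0.07 m / 0.6 = -0.1167.

play_rows --motion '[[[0, 0, 0, 0, 0, 0], [0, 0, 0, 0, 0, 0], [0, 0, 0, 0, 0, 0], [0, 0, 0, 0, 0, 0], [0, 0, -0.025, 0, 0, 0], [0, 0, -0.075, 0, 0, 0], [0, 0, -0.1167, 0, 0, 0], [0, 0, -0.15, 0, 0, 0]]]' --fingers 0.087

```text
time_s: 12.22
position: [0.4717, 0.2563, 0.124]
tcp_rot: [[-0.948, 0.318, 0.001], [0.318, 0.948, 0.0], [-0.001, 0.001, -1.0]]
force: [-0.4, -0.1, -0.2]
opening: 0.993
grasp_force: 0.0
```

```bash
python3 plan.py .6235 .1025 .12 48
```

```text
t 12.2167 pos [0.4717 0.2563 0.124 ] psi 71.4 tilt [ 0.001  0.    -1.   ] open 86.4 F 0.0
row [-0.193 -0.097  0.004] wz 23.4 j6 -55.0
```

Converted, -0.193 m / 0.6 = -0.3217, -0.097 m / 0.6 = -0.1617, 23.4 degrees / 360 = 0.065.

play_rows --motion '[[[-0.0583, -0.03, 0, 0, 0, 0.0111], [-0.1167, -0.0583, 0, 0, 0, 0.0222], [-0.175, -0.0883, 0, 0, 0, 0.0361], [-0.2333, -0.1167, 0, 0, 0, 0.05], [-0.2833, -0.1417, 0, 0, 0, 0.065], [-0.3217, -0.1617, 0, 0, 0, 0.065], [-0.3217, -0.1617, 0, 0, 0, 0.065], [-0.3217, -0.1617, 0, 0, 0, 0.065]]]' --fingers 0.06

```text
time_s: 12.88
position: [0.6242, 0.1014, 0.1222]
tcp_rot: [[-0.742, 0.671, -0.0], [0.671, 0.742, 0.0], [0.0, 0.0, -1.0]]
force: [-0.3, 0.3, 0.0]
opening: 0.693
grasp_force: 0.0
```

```bash
python3 plan.py .6235 .1025 .0275 48; python3 -c "
from fit import *
cams={k:shot(k,k+'4.png') for k in('top','side')}
fit('carton',(.4708,.2562),cams,[1.24])
fit('oximeter',(.6235,.1025),cams,[.85])
s=cv2.imread('pics/side4.png');cv2.imwrite('pics/s5.png',cv2.resize(s[130:330,220:470],None,fx=3,fy=3))"
```

```text
t 12.8833 pos [0.6242 0.1014 0.1222] psi 47.9 tilt [-0.  0. -1.] open 60.3 F 0.0
row [0.001 0.    0.095] wz -0.1 j6 -49.0
carton ['top'] none
carton ['side'] [0.4725 0.2586] yaw 73.1 IoU 0.926
carton ['top', 'side'] none
oximeter ['top'] none
oximeter ['side'] [0.6364 0.0968] yaw 28.4 IoU 0.198
oximeter ['top', 'side'] none
```

View pics/s5.png

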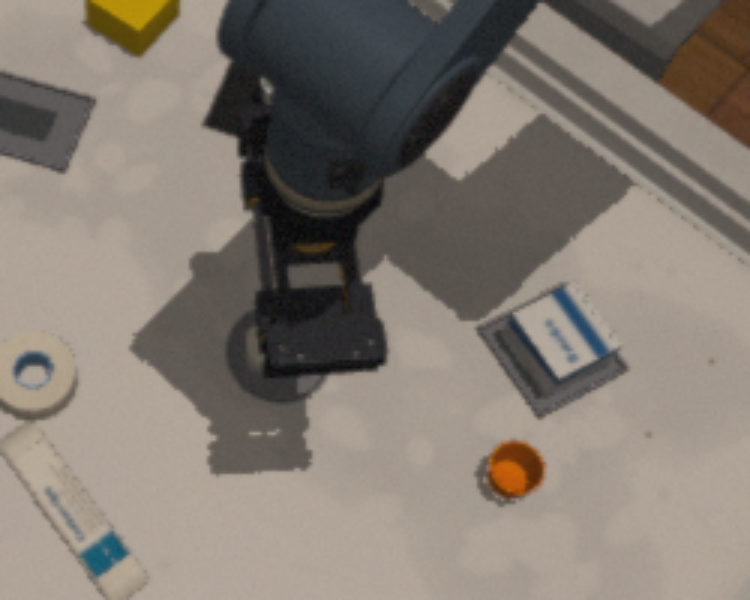

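The carton sits centred and square in its tray (crop 555,345). Next I'm gripping the oximeter.

play_rows --motion '[[[0, 0, 0.0583, 0, 0, 0], [0, 0, 0.1083, 0, 0, 0], [0, 0, 0.1417, 0, 0, 0], [0, 0, 0.1583, 0, 0, 0], [0, 0, 0.1583, 0, 0, 0], [0, 0, 0.1583, 0, 0, 0]]]'

```text
time_s: 13.68
position: [0.6234, 0.1034, 0.0275]
tcp_rot: [[-0.744, 0.668, -0.0], [0.668, 0.744, 0.0], [0.0, -0.0, -1.0]]
force: [0.2, -0.6, 0.2]
opening: 0.689
grasp_force: 0.0
```

play_rows --motion '[[[0, 0, 0, 0, 0, 0], [0, 0, 0, 0, 0, 0], [0, 0, 0, 0, 0, 0], [0, 0, 0, 0, 0, 0], [0, 0, 0, 0, 0, 0], [0, 0, 0, 0, 0, 0], [0, 0, 0, 0, 0, 0]]]' --fingers 0.0

```text
time_s: 14.27
position: [0.6237, 0.1028, 0.0278]
tcp_rot: [[-0.743, 0.669, 0.001], [0.669, 0.743, 0.0], [-0.0, 0.0, -1.0]]
force: [-0.4, 0.1, 2.3]
opening: 0.354
grasp_force: 30.0
```

Converted, -0.08 m / 0.6 = -0.1333, -0.06 m / 0.6 = -0.1.

play_rows --motion '[[[0, 0, -0.0167, 0, 0, 0], [0, 0, -0.0583, 0, 0, 0], [0, 0, -0.1, 0, 0, 0], [0, 0, -0.1333, 0, 0, 0], [0, 0, -0.1333, 0, 0, 0], [0, 0, -0.1333, 0, 0, 0]]]'

```text
time_s: 14.77
position: [0.6243, 0.1028, 0.109]
tcp_rot: [[-0.744, 0.669, 0.003], [0.669, 0.744, -0.0], [-0.002, 0.002, -1.0]]
force: [0.5, 0.2, -0.6]
opening: 0.353
grasp_force: 30.0
```

```bash
python3 plan.py .615 -.2072 .11 25.8
```

```text
t 14.7667 pos [0.6243 0.1028 0.109 ] psi 48.0 tilt [ 0.003 -0.    -1.   ] open 30.7 F 30.0
row [-0.2   -0.237 -0.001] wz 22.2 j6 -49.0
```

Converted, -0.22 m / 0.6 = -0.3667, -0.11 m / 0.6 = -0.1833, 22.2 degrees / 360 = 0.0617.

play_rows --motion '[[[-0.03, -0.035, 0, 0, 0, 0.0083], [-0.07, -0.0833, 0, 0, 0, 0.0167], [-0.1117, -0.1333, 0, 0, 0, 0.0278], [-0.1533, -0.1833, 0, 0, 0, 0.0389], [-0.195, -0.2333, 0, 0, 0, 0.05], [-0.2367, -0.2833, 0, 0, 0, 0.0617], [-0.28, -0.3333, 0, 0, 0, 0.0617], [-0.3083, -0.3667, 0, 0, 0, 0.0617]]]'

```text
time_s: 15.43
position: [0.6127, -0.1881, 0.1057]
tcp_rot: [[-0.434, 0.901, -0.002], [0.901, 0.434, -0.0], [0.001, -0.002, -1.0]]
force: [0.2, 0.1, -0.9]
opening: 0.351
grasp_force: 30.0
```

Converted, -0.023 m / 0.6 = -0.0383, -0.018 m / 0.6 = -0.03.

play_rows --motion '[[[0, -0.03, 0, 0, 0, 0], [0, -0.0383, 0, 0, 0, 0], [0, -0.0383, 0, 0, 0, 0], [0, -0.0383, 0, 0, 0, 0]]]'

```text
time_s: 15.77
position: [0.5924, -0.1933, 0.1065]
tcp_rot: [[-0.436, 0.9, -0.002], [0.9, 0.436, 0.002], [0.002, -0.001, -1.0]]
force: [0.9, 0.1, -1.0]
opening: 0.354
grasp_force: 30.0
```

```bash
python3 plan.py .615 -.2072 .035 25.8; python3 -c "
from fit import *
cams={k:shot(k,k+'5.png') for k in('top','side')}
fit('dose_cup',(.443,-.056),cams,[0])
s=cv2.imread('pics/side5.png');cv2.imwrite('pics/s6.png',cv2.resize(s[50:250,150:400],None,fx=3,fy=3))"
```

```text
t 15.7667 pos [ 0.5924 -0.1933  0.1065] psi 25.8 tilt [-0.002  0.002 -1.   ] open 30.8 F 30.0
row [-0.022  0.014  0.071] wz 0.0 j6 -54.0
dose_cup ['top'] [ 0.4458 -0.0564] yaw 4.2 IoU 0.704
dose_cup ['side'] [ 0.4426 -0.0549] yaw 9.5 IoU 0.822
dose_cup ['top', 'side'] [ 0.4443 -0.0545] yaw 13.6 IoU 0.762
```

View pics/s6.png

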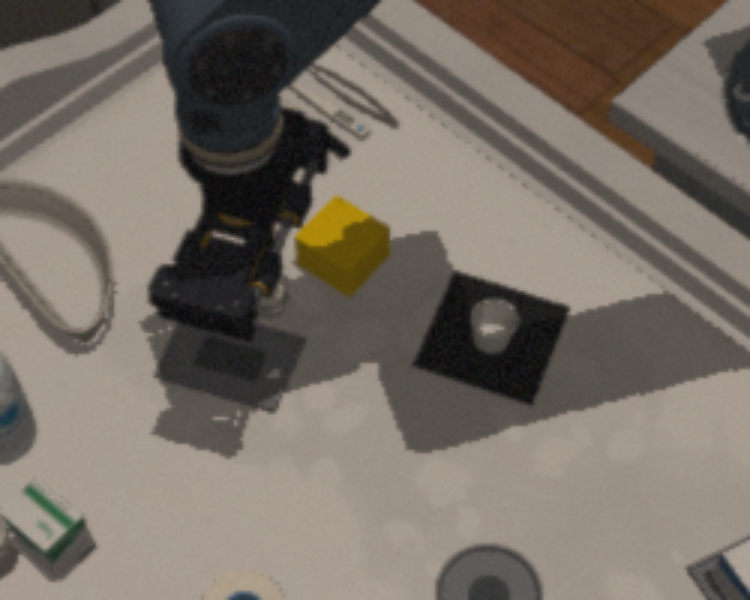

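The oximeter is held beside the long tray because my second shift used the old tool axes. I'll correct that and go down.

Converted, 0.07 m / 0.6 = 0.1167, -0.022 m / 0.6 = -0.0367.

play_rows --motion '[[[-0.02, 0.0133, 0, 0, 0, 0], [-0.0367, 0.0233, 0, 0, 0, 0], [-0.0367, 0.0233, 0.05, 0, 0, 0], [-0.0367, 0.0233, 0.0917, 0, 0, 0], [-0.0367, 0.0233, 0.1167, 0, 0, 0], [-0.0367, 0.0233, 0.1167, 0, 0, 0], [-0.0367, 0.0233, 0.1167, 0, 0, 0], [-0.0367, 0.0233, 0.1167, 0, 0, 0]]]'

```text
time_s: 16.63
position: [0.6164, -0.2081, 0.0384]
tcp_rot: [[-0.436, 0.9, 0.002], [0.9, 0.436, -0.001], [-0.002, 0.001, -1.0]]
force: [0.2, -0.8, 0.2]
opening: 0.354
grasp_force: 30.0
```

```bash
python3 plan.py .615 -.2072 .028 25.8
```

```text
t 16.6333 pos [ 0.6164 -0.2081  0.0384] psi 25.9 tilt [ 0.002 -0.001 -1.   ] open 30.8 F 30.0
row [ 0.001 -0.001  0.01 ] wz 0.1 j6 -54.0
```

Converted, 0.01 m / 0.6 = 0.0167, -0.001 m / 0.6 = -0.0017.

play_rows --motion '[[[0.0017, -0.0017, 0.0083, 0, 0, 0], [0.0017, -0.0017, 0.0133, 0, 0, 0], [0.0017, -0.0017, 0.0167, 0, 0, 0], [0.0017, -0.0017, 0.0167, 0, 0, 0], [0.0017, -0.0017, 0.0167, 0, 0, 0]]]'

```text
time_s: 17.05
position: [0.6143, -0.2079, 0.0278]
tcp_rot: [[-0.436, 0.9, 0.001], [0.9, 0.436, -0.0], [-0.001, 0.0, -1.0]]
force: [0.7, 1.5, 0.5]
opening: 0.349
grasp_force: 30.0
```

play_rows --motion '[[[0, 0, 0, 0, 0, 0], [0, 0, 0, 0, 0, 0], [0, 0, 0, 0, 0, 0], [0, 0, 0, 0, 0, 0], [0, 0, -0.025, 0, 0, 0], [0, 0, -0.075, 0, 0, 0], [0, 0, -0.1167, 0, 0, 0], [0, 0, -0.15, 0, 0, 0]]]' --fingers 0.065

```text
time_s: 17.72
position: [0.6145, -0.208, 0.1192]
tcp_rot: [[-0.436, 0.9, 0.001], [0.9, 0.436, -0.001], [-0.001, 0.001, -1.0]]
force: [-0.2, -0.1, -0.2]
opening: 0.737
grasp_force: 0.0
```

```bash
python3 plan.py .442 -.0562 .11 26
```

```text
t 17.7167 pos [ 0.6145 -0.208   0.1192] psi 25.8 tilt [ 0.001 -0.001 -1.   ] open 64.2 F 0.0
row [ 0.212 -0.089  0.009] wz -0.2 j6 -54.0
```

Converted, 0.212 m / 0.6 = 0.3533, -0.089 m / 0.6 = -0.1483.

play_rows --motion '[[[0.0583, -0.025, 0, 0, 0, 0], [0.1167, -0.05, 0, 0, 0, 0], [0.1767, -0.075, 0, 0, 0, 0], [0.2367, -0.1, 0, 0, 0, 0], [0.2967, -0.125, 0, 0, 0, 0], [0.3533, -0.1483, 0, 0, 0, 0], [0.3533, -0.1483, 0, 0, 0, 0], [0.3533, -0.1483, 0, 0, 0, 0]]]'

```text
time_s: 18.38
position: [0.4395, -0.0542, 0.1176]
tcp_rot: [[-0.437, 0.899, -0.002], [0.899, 0.437, 0.001], [0.002, -0.001, -1.0]]
force: [0.2, -1.4, -0.7]
opening: 0.747
grasp_force: 0.0
```

```bash
python3 plan.py .442 -.0562 .031; python3 -c "
from fit import *
cams={k:shot(k,k+'6.png') for k in('top','side')}
fit('oximeter',(.615,-.207),cams,[.45])
fit('round_tray',(.625,.102),cams,[0])
fit('long_tray',(.615,-.207),cams,[.45])
s=cv2.imread('pics/side6.png');cv2.imwrite('pics/s7.png',cv2.resize(s[100:300,150:400],None,fx=3,fy=3))"
```

```text
t 18.3833 pos [ 0.4395 -0.0542  0.1176] psi 25.9 tilt [-0.002  0.001 -1.   ] open 64.9 F 0.0
row [-0.003  0.001  0.087] wz 0 j6 -47.0
oximeter ['top'] [ 0.6123 -0.2095] yaw 29.0 IoU 0.878
oximeter ['side'] [ 0.613  -0.2062] yaw 17.0 IoU 0.811
oximeter ['top', 'side'] [ 0.6126 -0.208 ] yaw 27.5 IoU 0.828
round_tray ['top'] [0.6233 0.1012] yaw 2.3 IoU 0.946
round_tray ['side'] [0.6243 0.1033] yaw 4.5 IoU 0.939
round_tray ['top', 'side'] [0.6238 0.1025] yaw 0.7 IoU 0.939
long_tray ['top'] [ 0.6132 -0.2094] yaw 24.5 IoU 0.922
long_tray ['side'] [ 0.6152 -0.2057] yaw 25.4 IoU 0.966
long_tray ['top', 'side'] [ 0.6147 -0.2068] yaw 25.6 IoU 0.932
```

View pics/s7.png

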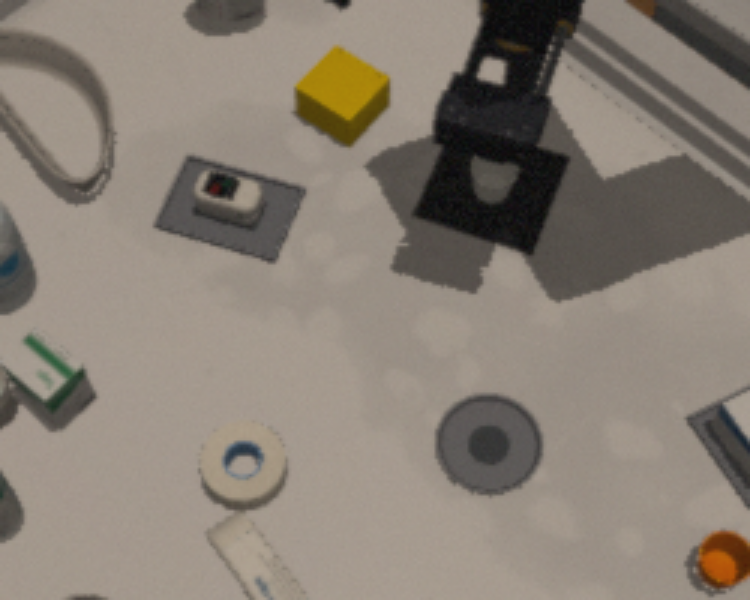

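The oximeter lies lengthwise and centred in the long tray (crop 228,195), and the round tray is empty (490,443). Last, the cup.

Converted, 0.087 m / 0.6 = 0.145, 0.08 m / 0.6 = 0.1333.

play_rows --motion '[[[-0.005, 0.0017, 0.05, 0, 0, 0], [-0.005, 0.0017, 0.1, 0, 0, 0], [-0.005, 0.0017, 0.1333, 0, 0, 0], [-0.005, 0.0017, 0.145, 0, 0, 0], [-0.005, 0.0017, 0.145, 0, 0, 0], [-0.005, 0.0017, 0.145, 0, 0, 0]]]'

```text
time_s: 19.28
position: [0.4439, -0.0581, 0.0305]
tcp_rot: [[-0.435, 0.9, -0.0], [0.9, 0.435, 0.0], [0.0, -0.0, -1.0]]
force: [0.1, -0.4, 0.7]
opening: 0.745
grasp_force: 0.0
```

play_rows --motion '[[[0, 0, 0, 0, 0, 0], [0, 0, 0, 0, 0, 0], [0, 0, 0, 0, 0, 0], [0, 0, 0, 0, 0, 0], [0, 0, 0, 0, 0, 0], [0, 0, 0, 0, 0, 0], [0, 0, 0, 0, 0, 0]]]' --fingers 0.0

```text
time_s: 19.87
position: [0.4441, -0.0581, 0.031]
tcp_rot: [[-0.436, 0.9, 0.001], [0.9, 0.436, -0.0], [-0.001, 0.001, -1.0]]
force: [-0.5, 0.7, 7.1]
opening: 0.44
grasp_force: 30.0
```

Converted, -0.08 m / 0.6 = -0.1333, -0.06 m / 0.6 = -0.1.

play_rows --motion '[[[0, 0, -0.0167, 0, 0, 0], [0, 0, -0.0583, 0, 0, 0], [0, 0, -0.1, 0, 0, 0], [0, 0, -0.1333, 0, 0, 0], [0, 0, -0.1333, 0, 0, 0], [0, 0, -0.1333, 0, 0, 0]]]'

```text
time_s: 20.37
position: [0.4443, -0.0582, 0.1113]
tcp_rot: [[-0.436, 0.9, 0.003], [0.9, 0.436, -0.001], [-0.002, 0.002, -1.0]]
force: [0.7, 0.4, -0.6]
opening: 0.445
grasp_force: 30.0
```

```bash
python3 plan.py .624 .1025 .11
```

```text
t 20.3667 pos [ 0.4443 -0.0582  0.1113] psi 25.8 tilt [ 0.003 -0.001 -1.   ] open 38.7 F 30.0
row [0.066 0.232 0.002] wz 0 j6 -48.0
```

Converted, 0.232 m / 0.6 = 0.3867, 0.066 m / 0.6 = 0.11.

play_rows --motion '[[[0.0117, 0.0417, 0, 0, 0, 0], [0.0283, 0.1, 0, 0, 0, 0], [0.0467, 0.1667, 0, 0, 0, 0], [0.065, 0.23, 0, 0, 0, 0], [0.0833, 0.2917, 0, 0, 0, 0], [0.1, 0.35, 0, 0, 0, 0], [0.11, 0.3867, 0, 0, 0, 0], [0.11, 0.3867, 0, 0, 0, 0]]]'

```text
time_s: 21.03
position: [0.6273, 0.1058, 0.1086]
tcp_rot: [[-0.439, 0.899, 0.003], [0.899, 0.439, 0.001], [-0.0, 0.003, -1.0]]
force: [1.2, -0.1, 0.3]
opening: 0.438
grasp_force: 30.0
```

Converted, 0.07 m / 0.6 = 0.1167, 0.065 m / 0.6 = 0.1083.

play_rows --motion '[[[0, 0, 0.0333, 0, 0, 0], [0, 0, 0.0833, 0, 0, 0], [0, 0, 0.1083, 0, 0, 0], [0, 0, 0.1167, 0, 0, 0], [0, 0, 0.1167, 0, 0, 0], [0, 0, 0.1167, 0, 0, 0]]]'

```text
time_s: 21.53
position: [0.6233, 0.1021, 0.0399]
tcp_rot: [[-0.435, 0.9, -0.001], [0.9, 0.435, -0.0], [0.001, -0.001, -1.0]]
force: [0.6, -0.6, -0.2]
opening: 0.445
grasp_force: 30.0
```

```bash
python3 plan.py .624 .1025 .031
```

```text
t 21.5333 pos [0.6233 0.1021 0.0399] psi 25.8 tilt [-0.001 -0.    -1.   ] open 38.7 F 30.0
row [0.    0.001 0.009] wz 0 j6 -27.0
```

Converted, 0.009 m / 0.6 = 0.015, 0.007 m / 0.6 = 0.0117.

play_rows --motion '[[[0, 0, 0.0067, 0, 0, 0], [0, 0, 0.0117, 0, 0, 0], [0, 0, 0.015, 0, 0, 0], [0, 0, 0.015, 0, 0, 0], [0, 0, 0.015, 0, 0, 0]]]'

```text
time_s: 21.95
position: [0.6239, 0.1025, 0.0318]
tcp_rot: [[-0.436, 0.9, 0.0], [0.9, 0.436, 0.0], [-0.0, 0.0, -1.0]]
force: [0.3, 0.0, -0.4]
opening: 0.443
grasp_force: 30.0
```

Converted, -0.12 m / 0.6 = -0.2, -0.08 m / 0.6 = -0.1333.

play_rows --motion '[[[0, 0, 0, 0, 0, 0], [0, 0, 0, 0, 0, 0], [0, 0, 0, 0, 0, 0], [0, 0, 0, 0, 0, 0], [0, 0, -0.025, 0, 0, 0], [0, 0, -0.075, 0, 0, 0], [0, 0, -0.1333, 0, 0, 0], [0, 0, -0.2, 0, 0, 0]]]' --fingers 0.065

```text
time_s: 22.62
position: [0.6224, 0.1025, 0.1511]
tcp_rot: [[-0.436, 0.9, -0.004], [0.9, 0.436, 0.0], [0.002, -0.004, -1.0]]
force: [1.0, 0.7, 0.8]
opening: 0.746
grasp_force: 0.0
```

Converted, -0.17 m / 0.6 = -0.2833, -0.15 m / 0.6 = -0.25.

play_rows --motion '[[[0.0333, -0.05, -0.0333, 0, 0, 0], [0.05, -0.1, -0.0333, 0, 0, 0], [0.0667, -0.15, -0.0333, 0, 0, 0], [0.0833, -0.2, -0.0333, 0, 0, 0], [0.1, -0.25, -0.0333, 0, 0, 0], [0.1, -0.2833, -0.0333, 0, 0, 0], [0.1, -0.2833, -0.0333, 0, 0, 0], [0.1, -0.2833, -0.0333, 0, 0, 0]]]'

```text
time_s: 23.28
position: [0.4443, 0.0823, 0.1719]
tcp_rot: [[-0.435, 0.9, 0.001], [0.9, 0.435, 0.0], [-0.0, 0.001, -1.0]]
force: [1.4, -0.1, -0.2]
opening: 0.751
grasp_force: 0.0
```

```bash
python3 -c "
from fit import *
cams={k:shot(k,k+'7.png') for k in('top','side')}
fit('dose_cup',(.624,.1025),cams,[0])
fit('carton',(.4708,.2562),cams,[1.24])
fit('oximeter',(.615,-.207),cams,[.45])
print(bot.read_state()['position'])
s=cv2.imread('pics/side7.png');cv2.imwrite('pics/s8.png',cv2.resize(s[60:340,140:480],None,fx=2.1,fy=2.1))"
```

```text
dose_cup ['top'] [0.621  0.1022] yaw 9.1 IoU 0.886
dose_cup ['side'] [0.6225 0.106 ] yaw 4.5 IoU 0.923
dose_cup ['top', 'side'] [0.6211 0.1039] yaw 5.0 IoU 0.863
carton ['top'] [0.4711 0.2601] yaw 72.7 IoU 0.824
carton ['side'] [0.4732 0.2583] yaw 72.2 IoU 0.941
carton ['top', 'side'] [0.4717 0.2581] yaw 72.0 IoU 0.873
oximeter ['top'] [ 0.6125 -0.2117] yaw 30.0 IoU 0.805
oximeter ['side'] [ 0.614 -0.205] yaw 33.0 IoU 0.824
oximeter ['top', 'side'] [ 0.6128 -0.2091] yaw 21.4 IoU 0.79
[0.44531528 0.08254786 0.17130405]
```

View pics/s8.png

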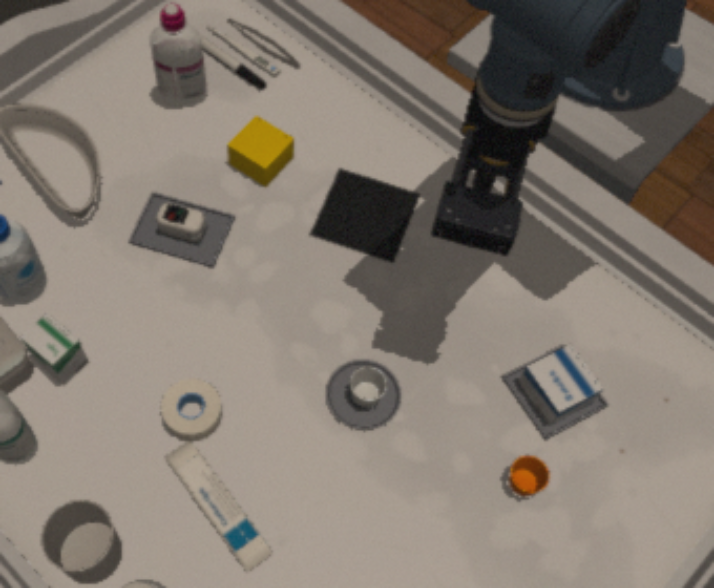

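The cup (crop 367,388), the carton (565,380) and the oximeter (182,220) are all upright and centred in their own trays. The bystanders haven't moved and the arm is clear.

```bash
python3 -c "
from rig import bot
print(bot.hand_in())"
```

```text
the job is handed in; nothing more can be done
None
```

I put the cup, carton and oximeter each upright in the middle of its own tray and handed the job in at about 23 s of the 134 s allowed; the last pictures show all three within about 4 mm of centre and the bystanders where they were, but the hand-in returned no verdict.

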